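# Move a battery pack from its push-release charging dock to the indexed test carousel

### The job

Turn the test carousel until its one empty bay is lined up with the fixed arrow. Push the charged battery pack down in its dock until it springs up, then take it out and set it down gently, upright and flat on the floor of that empty bay, leaving the bay lined up with the arrow. Do not drop or tip the pack, and leave the other things on the bench where they are.

Things in the scene. Friction and masses are not known exactly. Their poses are not given: they have to be found in the camera images.
- pack: Battery pack in the dock: upright block of 2 x 3 blue cells between black holders, copper strips on its flat top; 44 (its x) x 65 (its y) x 75 mm tall, about 0.36 kg, rigid. Origin: centre of the underside, z up. At the start down in the dock's well, top 2 mm below the rim, 2 mm play all round: no grip. Loose: once up it lifts straight out. A half turn makes no difference.
- dock: Charging dock, a fixed grey box with a rectangular well open at the top, 48 mm along its x, 69 mm along its y. Origin on the table under the well's centre, z up. The box reaches 36 mm to -x, 78 mm to +x, 46 mm to each side in y; flat rim 115 mm above the table. A black foot plate 6 mm thick lies round it.
- plunger (a joint): Height in m of the sprung plunger under the pack: 0 latched (pack's underside 38 mm above the table), -0.010 the stop, +0.036 up. Pushing the pack's top down 6 mm or more (9 to 15 N) frees the latch; as the push is withdrawn the plunger lifts the pack in about 0.3 s until it stands 34 mm out of the rim, and stays up. It does not latch again.
- carousel: Fixed base of the carousel, a disc; origin on the table on the turning axis, z up; +x points to the arrow, a fixed upright aluminium pointer 186 to 220 mm from the axis, 35 mm tall, on a low arm along the table.
- rotor (a joint): Angle in rad of the carousel's plate, counterclockwise from above; 0 (or a whole turn): empty bay at the arrow. No limits, light friction (0.06 N m), stays where left. Grey disc 270 mm across, top 24 mm above the table. Four bays at 90 degrees; three hold like packs, fixed, tops 99 mm above the table. Between bays four spokes stick out with upright round pegs for turning.
- bay (a point): Centre of the empty bay's floor, 88 mm from the axis, 24 mm above the table; turns with the plate. x radially outward, y along the bay's long side, z up. Inside its black lip (8 mm high, 4 mm thick) it is 56 mm (x) by 77 mm (y), so the pack stands with its 65 mm side along y. A white tick on the plate's edge marks its middle.
- index (a point): Fixed point at which bay lies when the empty bay is lined up with the arrow, 88 mm from the turning axis towards the arrow, 24 mm above the table.
- peg0 (a point): Centre of the top of the upright steel peg 0, 45 degrees counterclockwise from the empty bay; turns with the plate. Peg 16 mm across, axis 155 mm from the turning axis, top 85 mm and foot 22 mm above the table.
- peg1 (a point): Centre of the top of the upright steel peg 1, 135 degrees counterclockwise from the empty bay; turns with the plate. Peg 16 mm across, axis 155 mm from the turning axis, top 85 mm and foot 22 mm above the table.
- peg2 (a point): Centre of the top of the upright steel peg 2, 225 degrees counterclockwise from the empty bay; turns with the plate. Peg 16 mm across, axis 155 mm from the turning axis, top 85 mm and foot 22 mm above the table.
- peg3 (a point): Centre of the top of the upright steel peg 3, 315 degrees counterclockwise from the empty bay; turns with the plate. Peg 16 mm across, axis 155 mm from the turning axis, top 85 mm and foot 22 mm above the table.
- spare_cells: bystander: a block of four upright cells, 43 x 43 x 70 mm; origin under its centre
- board: bystander: a green circuit board lying flat, 50 x 100 x 10 mm; origin under its centre
- solvent: bystander: a white bottle with a black cap, 52 mm across, 140 mm tall; origin under its centre
- driver: bystander: a lying screwdriver, 170 mm long along its x; origin under its middle
- part_tray: bystander: an open black tray, 150 x 100 x 30 mm; origin under its centre
- meter: bystander: a lying grey hand meter with a round dial, 160 x 80 x 44 mm; origin under its centre
- tape_roll: bystander: a roll of amber tape lying flat, 90 mm across, 30 mm tall; origin under its centre

How it is judged:
By the outcome, as a careful person would: the job done as asked, in the order asked, and still so for the second after the job is handed in, with the robot touching nothing.
It also fails if it takes over 72 s, if anything falls off the work surface, if the arm or the gripper's body presses on something with over 40 N, if the wrist force passes 120 N, or if a joint passes its speed limit or range.

### The arm

A 6-joint arm with a two-finger parallel gripper is mounted at the origin on the work surface. World frame = base frame: x ahead of the robot, y to its left, z up, the work surface at z = 0. Lengths are in m, angles in rad, forces in N, time in s.
With the tool pointing down it reaches from about 0.35 to 0.85 m from the base axis. Payload 8.1 kg.
Tool frame: the origin (TCP) lies at the very end of the fingers, on their centre line; the grasp point (between the pads) lies 19 mm behind it; z points along the fingers, y is the line along which they close (so a half turn about z gives the same grasp; the last joint's range is limited). The gripper opens to 93 mm and grips with 3 to 60 N. Pads are 15 mm wide; open, the fingers measure 128 mm over their backs; the gripper's body (75 mm by 188 mm) begins 65 mm behind the grasp point.
Start: joints at [-1.202, 0.13, 1.488, -0, 1.523, -0.085], TCP at [0.263, -0.539, 0.198] pointing down, gripper open.
Joint ranges: [-2.96, 2.96], [-0.89, 2.26], [0.02, 2.5], [-1.34, 4.48], [0, 2.73], [-2.66, 2.66]. Speed limits (rad/s): [2.39, 2.39, 2.79, 3.14, 3.14, 3.14].

### API

Orientations are given as a unit quaternion [x, y, z, w].
In Python, from station import * gives the robot as it stands. Calls block until the motion is done:
- reach(position, orientation): joint-space move of the TCP to a pose.
- line_to(position, frame=None, velocity=0.15): straight line of the TCP; frame=None keeps the orientation; velocity is the mean speed in m/s.
- goto_joints(angles): joint-space move.
- move_gripper(opening, strength=None): opening from 0.0 (shut) to 1.0 (fully open); strength is the grip in N (None keeps the last); returns when the fingers have stopped.
- hold(seconds).
- inverse_kinematics(position, orientation): joint angles nearest the present ones, or None.
- get_image(name): name is "side" or "top"; returns a dict with "image" (400x640x3 uint8, blue, green, red), "camera_matrix" (3x3 intrinsics, pixels), "cam_to_world" (4x4, takes a point from camera to world coordinates). Camera axes: x right, y down, z forward; pixel columns grow to the right and rows downward; lengths in m; the calibration is good to about 2 mm. A picture is of the moment at which its call begins. There is no depth.
A pose or a line that the arm cannot do raises MotionError and nothing moves.
- sign_off(): hands the job in; it is judged then, once.
Readings, each from a call of its own:
- current_time(): time.
- current_qpos(): joint angles.
- current_qd(): joint speeds.
- current_joint_efforts(): joint torques, N m.
- current_tcp_pos(): TCP position.
- current_ee_rot(): TCP orientation.
- current_wrist_force(): force on the tool from outside, world axes, zero at the start.
- current_torque(): the same for the moment, N m.
- current_gripper_width(): opening from 0.0 (shut) to 1.0 (fully open).
- current_finger_force(): force on a finger pad.
Only numpy, scipy, OpenCV 4.12 (cv2) and the standard library are available. Lean on these libraries where they do the work, as an engineer would, in place of code of your own. Each camera call takes 0.05 s, during which the arm holds its last target. There are 200 camera calls.

## Working session

There is one attempt and no reset: what is moved stays moved. The work goes in short steps, each a Python script; the robot and the scene stay as the last script left them, time stands still between calls to the robot, and variables do not carry over. Pictures are saved under pics/ and viewed, at most 10 in all, crops included, and the job is handed in when it is done.

```bash
mkdir -p pics; cat > h.py <<'E'
from station import *
import numpy as np, cv2
def snap(n,f):
    d=get_image(n); cv2.imwrite(f"pics/{f}.png",d["image"]); np.savez(f"pics/{f}.npz",**d); return d
def load(f): return dict(np.load(f"pics/{f}.npz"))
def ray(d,px,z):
    T=d["cam_to_world"]; K=d["camera_matrix"]
    r=T[:3,:3]@np.linalg.solve(K,[px[0],px[1],1.]); o=T[:3,3]
    return o+r*(z-o[2])/r[2]
def proj(d,p):
    T=np.linalg.inv(d["cam_to_world"]); c=T[:3,:3]@np.asarray(p)+T[:3,3]; u=d["camera_matrix"]@c; return u[:2]/u[2]
E
python3 - <<'E'
from h import *
for n in("top","side"):
    d=snap(n,n+"0"); print(d["cam_to_world"].round(3),d["camera_matrix"].round(1))
print(current_ee_rot(),current_time())
E
```

```text
[[-0.028 -0.998  0.056  0.483]
 [-0.999  0.028  0.015 -0.016]
 [-0.016 -0.056 -0.998  1.425]
 [ 0.     0.     0.     1.   ]] [[474.4   0.  314.1]
 [  0.  474.4 194.8]
 [  0.    0.    1. ]]
[[-0.95  -0.221  0.22   0.206]
 [-0.312  0.68  -0.663  1.047]
 [-0.003 -0.699 -0.715  1.24 ]
 [ 0.     0.     0.     1.   ]] [[519.    0.  318.8]
 [  0.  519.  209.5]
 [  0.    0.    1. ]]
[ 9.74370747e-01  2.24946575e-01 -1.17878520e-04 -8.19754157e-04] 0.1
```

View pics/top0.png

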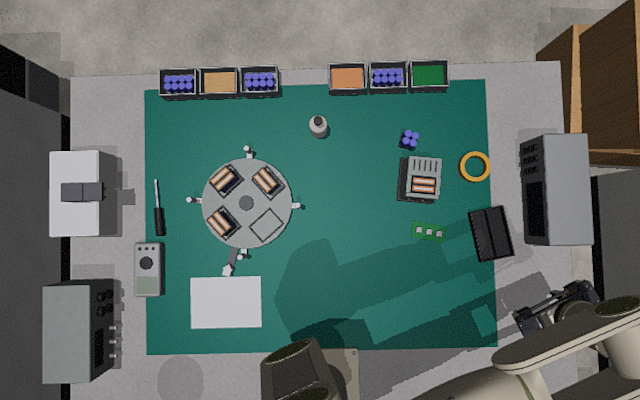

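View pics/side0.png

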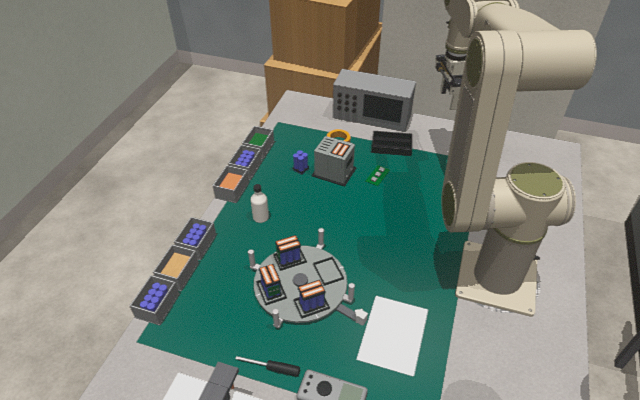

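Top: carousel hub near (246,203), empty bay (267,223), arrow (230,265), dock with pack at (424,185). Side: carousel at (300,280), dock (335,160). Zooming in to measure.

```bash
python3 - <<'E'
from h import *
d=load("top0");im=d["image"]
a=cv2.resize(im[140:285,180:310],None,fx=4,fy=4,interpolation=cv2.INTER_CUBIC)
b=cv2.resize(im[145:215,390:450],None,fx=4,fy=4,interpolation=cv2.INTER_CUBIC)
c=np.zeros((580,760,3),np.uint8);c[:580,:520]=a;c[:280,520:760]=b
cv2.imwrite("pics/crop0.png",c)
print(ray(d,(246,203),.024),ray(d,(424,185),.113),ray(d,(230,265),.035))
E
```

```text
[0.54361193 0.20664491 0.024     ] [ 0.57566775 -0.30143813  0.113     ] [0.36334931 0.25524686 0.035     ]
```

View pics/crop0.png

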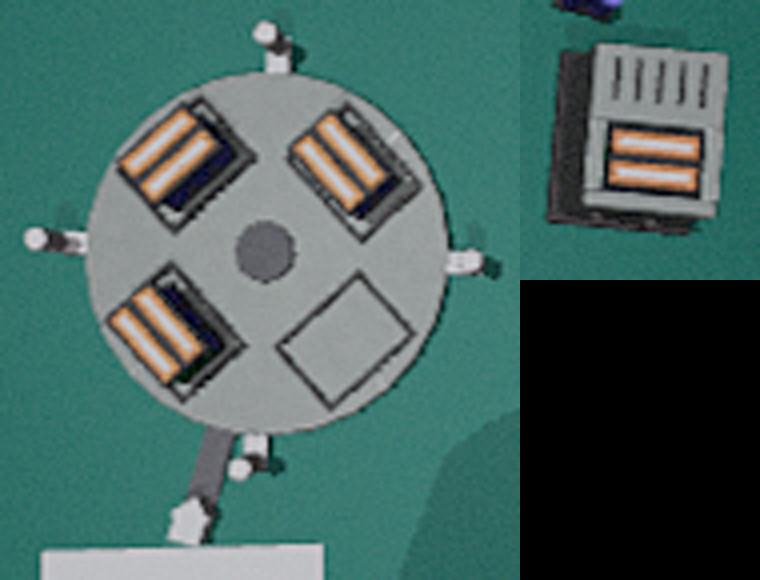

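Crop: peg tops at (266,33), (37,238), (240,468), and right peg at about (455,262); hub (266,251), arrow (190,522), bay (345,340). Dock at right with strips centred at (655,160). The plate must turn about −58° (clockwise). Next, precise measurements.

```bash
cat > m.py <<'E'
from h import *
from scipy.optimize import least_squares
def comps(m):
    n,l,s,c=cv2.connectedComponentsWithStats(m.astype(np.uint8)); return [(s[i,4],c[i],l==i) for i in range(1,n)]
def plate(d,c0):
    """circle fit of the disc's top edge: radial grey->green transition in the plane z=.024"""
    hsv=cv2.cvtColor(d["image"],cv2.COLOR_BGR2HSV); grey=(hsv[...,1]<70).astype(np.float32)*255
    grey=cv2.GaussianBlur(grey,(3,3),0); P=[]
    r=np.arange(.115,.15,.0005)
    for a in np.arange(0,2*np.pi,.03):
        pts=[proj(d,(c0[0]+q*np.cos(a),c0[1]+q*np.sin(a),.024)) for q in r]
        v=cv2.remap(grey,np.float32([pts])[...,0],np.float32([pts])[...,1],1)[0]
        k=np.where(v<128)[0]
        if len(k) and 0<k[0] : P.append([c0[0]+r[k[0]]*np.cos(a),c0[1]+r[k[0]]*np.sin(a)])
    P=np.array(P)
    s=least_squares(lambda x:np.hypot(*(P-x[:2]).T)-x[2],[*c0,.135],loss="soft_l1",f_scale=.001)
    return s.x
def blob(d,p,z,rad,f):
    """centroid on plane z of mask f(hsv) near expected world point"""
    u=proj(d,(p[0],p[1],z)); hsv=cv2.cvtColor(d["image"],cv2.COLOR_BGR2HSV); m=f(hsv.astype(int))
    yy,xx=np.mgrid[:400,:640]; m=m&(np.hypot(xx-u[0],yy-u[1])<rad)
    c=[q for q in comps(m)]
    if not c: return None
    a,c,l=max(c,key=lambda q:q[0]); return a,c,ray(d,c,z),l
E
python3 - <<'E'
from m import *
t=load("top0");s=load("side0")
for n,d in(("top",t),("side",s)):
    x=plate(d,(.544,.207)); x=plate(d,x[:2]); print(n,"plate",x)
    c=x[:2]
    for k,px in enumerate([(455,262),(266,33),(37,238),(240,468),(190,522)]):
        z=.085 if k<4 else .035
        p=ray(t,(180+px[0]/4-.4,140+px[1]/4-.4),z)
        print(k,"seen",p[:2].round(4),"r,ang",np.hypot(*(p[:2]-c)).round(4),np.degrees(np.arctan2(*(p[:2]-c)[::-1])).round(1))
        b=blob(d,p,z,8,lambda h:(h[...,1]<45)&(h[...,2]>175))
        if b: print("   blob",b[0],b[1].round(1),b[2].round(4),"r,ang",np.hypot(*(b[2][:2]-c)).round(4),np.degrees(np.arctan2(*(b[2][:2]-c)[::-1])).round(2))
    # copper strips: orange
    hsv=cv2.cvtColor(d["image"],cv2.COLOR_BGR2HSV).astype(int)
    u=proj(d,(.575,-.30,.113)); yy,xx=np.mgrid[:400,:640]
    m=((hsv[...,0]<25)&(hsv[...,1]>50)&(hsv[...,2]>100)|((hsv[...,2]>200)))&(np.hypot(xx-u[0],yy-u[1])<16)
    P=np.array([ray(d,q,.113)[:2] for q in np.argwhere(m)[:,::-1]],np.float32)
    r=cv2.minAreaRect(P*1000); print("strips",r,P.mean(0))
    # dock rim: grey
    m=(hsv[...,1]<45)&(hsv[...,2]>90)&(np.hypot(xx-u[0],yy-u[1])<38)
    a,c,l=max(comps(m),key=lambda q:q[0])
    P=np.array([ray(d,q,.115)[:2] for q in np.argwhere(l)[:,::-1]],np.float32)
    print("rim",cv2.minAreaRect(P*1000))
E
```

```text
top plate [0.54415408 0.20547985 0.13489135]
0 seen [0.5313 0.0629] r,ang 0.1432 -95.2
   blob 37 [295.4 204.9] [0.5318 0.0572 0.085 ] r,ang 0.1488 -94.77
1 seen [0.6984 0.1936] r,ang 0.1547 -4.4
   blob 17 [245.9 147.6] [0.6991 0.1942 0.085 ] r,ang 0.1554 -4.16
2 seen [0.5567 0.3594] r,ang 0.1544 85.4
   blob 17 [188.4 199.1] [0.5566 0.3607 0.085 ] r,ang 0.1557 85.4
3 seen [0.3905 0.218 ] r,ang 0.1542 175.4
   blob 17 [239.4 256.9] [0.3897 0.2185 0.085 ] r,ang 0.155 175.18
4 seen [0.3488 0.264 ] r,ang 0.2039 163.3
   blob 67 [226.6 270.4] [0.348  0.2656 0.035 ] r,ang 0.2052 162.96
strips ((576.6697998046875, -299.16583251953125), (60.516780853271484, 37.830936431884766), 82.57898712158203) [ 0.5767224  -0.29891133]
rim ((598.0435791015625, -300.7270202636719), (93.39569854736328, 113.76641845703125), 82.13375854492188)
side plate [0.53995062 0.21215055 0.13612709]
0 seen [0.5313 0.0629] r,ang 0.1495 -93.3
   blob 13 [320.5 229.8] [0.5291 0.0558 0.085 ] r,ang 0.1567 -93.97
1 seen [0.6984 0.1936] r,ang 0.1595 -6.7
   blob 16 [250.2 251.3] [0.6962 0.1979 0.085 ] r,ang 0.1569 -5.22
2 seen [0.5567 0.3594] r,ang 0.1482 83.5
   blob 24 [274.8 311. ] [0.5543 0.364  0.085 ] r,ang 0.1525 84.6
3 seen [0.3905 0.218 ] r,ang 0.1496 177.8
   blob 18 [351.1 285.1] [0.3874 0.2227 0.085 ] r,ang 0.1529 176.06
4 seen [0.3488 0.264 ] r,ang 0.1981 164.8
   blob 81 [360.7 313.1] [0.3453 0.2686 0.035 ] r,ang 0.2027 163.84
strips ((580.4729614257812, -322.92950439453125), (70.46550750732422, 121.4375991821289), 17.95972442626953) [ 0.5797904  -0.32641825]
rim ((598.666259765625, -436.52935791015625), (123.08636474609375, 233.6465606689453), 89.7558364868164)
```

Both cameras agree once referenced to their own peg centre: rotor base −4.5° (bay at 220.5°), arrow 163.2°, radii 0.155 and 0.204 as expected, rim 93×114 mm as expected. I'll turn by gripping peg 0.

```bash
cat >> m.py <<'E'
def quat(deg):
    a=np.radians(deg)/2; return [np.cos(a),np.sin(a),0,0]
C=np.array([.543,.208])
def peg(th,z,r=.155):
    t=np.radians(th); return [C[0]+r*np.cos(t),C[1]+r*np.sin(t),z]
E
cat > turn.py <<'E'
from m import *
def turn(a0,a1,n):
    move_gripper(.4,5)
    reach(peg(a0,.16),quat(a0-180)); line_to(peg(a0,.05),velocity=.15)
    print("F",np.round(current_wrist_force(),1)); move_gripper(0,8); print("w",current_gripper_width())
    for a in np.linspace(a0,a1,n+1)[1:]:
        line_to(peg(a,.05),quat(a-180),velocity=.12); print(np.round(current_wrist_force(),1),end=" ")
    move_gripper(.4); print("F",np.round(current_wrist_force(),1)); line_to(peg(a1,.16),velocity=.2)
E
python3 - <<'E'
from turn import *
turn(265.5,208.2,8)
print(current_time())
reach([.46,-.2,.25],quat(82.5))
for n in("top","side"): snap(n,n+"1")
for n in("top1","side1"):
    d=load(n)
    c0=(.544,.2065) if n=="top1" else (.5417,.21)
    for k,th in enumerate([208.2,298.2,28.2,118.2]):
        t=np.radians(th);p=(c0[0]+.155*np.cos(t),c0[1]+.155*np.sin(t))
        b=blob(d,p,.085,6,lambda h:(h[...,1]<45)&(h[...,2]>175))
        if b: print(k,b[0],b[1].round(1),b[2].round(4))
t=load("top1")["image"];s=load("side1")["image"]
c=np.zeros((560,800,3),np.uint8)
c[:,:400]=cv2.resize(t[145:285,190:290],None,fx=4,fy=4,interpolation=2)
c[:480,400:800]=cv2.resize(s[230:350,270:370],None,fx=4,fy=4,interpolation=2)
cv2.imwrite("pics/crop1.png",c); print(current_time())
E
```

```text
F [ 0.3 -0.5 -0.1]
w 0.16971005472133344
[-1.2 -0.2  2.7] [-0.2 -0.7  1.3] [-0.8 -1.5  1. ] [-1.9 -1.7  0.9] [-2.5 -2.6  2.1] [-2.4 -3.2  2.7] [-4.3 -2.8  3.7] [-5.3 -2.7  4.3] F [-0.4  0.1 -0.4]
8.5667
0 29 [269.8 247.7] [0.4132 0.1323 0.085 ]
1 16 [290.  174.5] [0.6184 0.0702 0.085 ]
2 17 [215.8 154.8] [0.6811 0.2807 0.085 ]
3 15 [195.3 229.3] [0.4705 0.3423 0.085 ]
0 16 [353.  259.9] [0.4059 0.1364 0.085 ]
1 13 [291.6 227.4] [0.6149 0.0733 0.085 ]
2 19 [244.1 275.6] [0.6775 0.2833 0.085 ]
3 26 [308.5 314. ] [0.4677 0.3455 0.085 ]
10.1417
```

View pics/crop1.png

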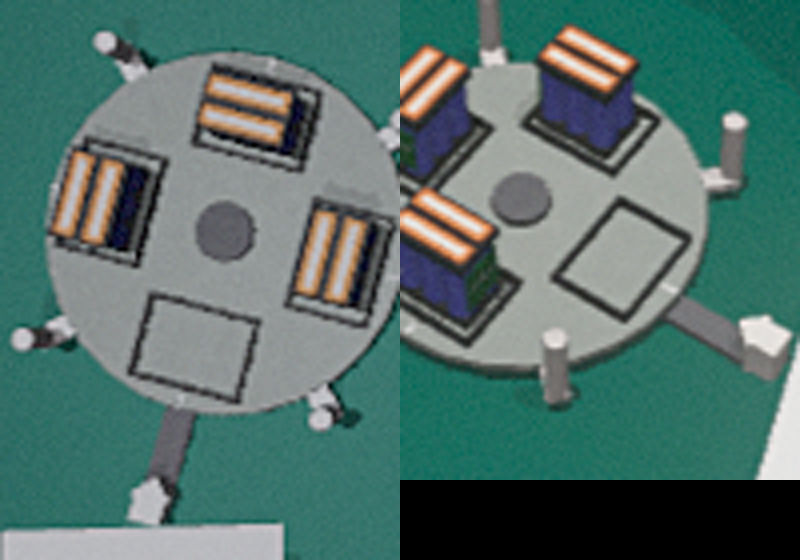

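Both views show the bay's tick in line with the arrow: tick (182,398), pointer (152,500) in the top crop. Pegs put the bay at 163.45° against the arrow's 163.25°, so that is fine. Now pushing the pack.

```bash
cat >> m.py <<'E'
def strips(d,z,p,rad=14):
    hsv=cv2.cvtColor(d["image"],cv2.COLOR_BGR2HSV).astype(int); u=proj(d,(*p,z)); yy,xx=np.mgrid[:400,:640]
    m=((hsv[...,0]<25)&(hsv[...,1]>40)&(hsv[...,2]>120)|(hsv[...,2]>205))&(np.hypot(xx-u[0],yy-u[1])<rad)
    m=cv2.morphologyEx(m.astype(np.uint8),cv2.MORPH_CLOSE,np.ones((3,3)))
    a,c,l=max(comps(m),key=lambda q:q[0])
    P=np.array([ray(d,q,z)[:2] for q in np.argwhere(l)[:,::-1]],np.float32); return P.mean(0),cv2.minAreaRect(P*1000)
E
python3 - <<'E'
from m import *
pt=strips(load("top0"),.113,(.577,-.299)); ps=strips(load("side0"),.113,(.575,-.296)); print(pt,ps)
p=(pt[0]+ps[0])/2
if np.hypot(*(pt[0]-ps[0]))>.008: p=pt[0]+[-.0013,.0018]
print(p)
move_gripper(0,20)
reach([*p,.16],quat(82.5)); line_to([*p,.118],velocity=.1)
for z in(.113,.110,.108,.106,.105):
    line_to([*p,z],velocity=.03); f=np.array(current_wrist_force()); print(z,current_tcp_pos()[2],f.round(1))
    if f[2]>25: break
line_to([*p,.21],velocity=.12); hold(.3)
reach([.44,-.1,.25],quat(82.5))
for n in("top","side"): snap(n,n+"2")
for n in("top2","side2"): print(strips(load(n),.149,p,17))
t=load("top2")["image"];s=load("side2")["image"]
c=np.zeros((400,800,3),np.uint8)
c[:,:400]=cv2.resize(t[140:220,380:460],(400,400)); c[:,400:]=cv2.resize(s[110:190,300:380],(400,400))
cv2.imwrite("pics/crop2.png",c); print(current_time())
E
```

```text
(array([ 0.5770093 , -0.29910097], dtype=float32), ((577.0081787109375, -298.7192077636719), (59.543617248535156, 36.72224044799805), 82.57917022705078)) (array([ 0.5741361, -0.2956823], dtype=float32), ((574.080078125, -296.9267578125), (62.6441764831543, 37.30509948730469), 83.49764251708984))
[ 0.5755727  -0.29739165]
0.113 0.11308014808205138 [-0.2  0.1 -0.3]
0.11 0.1097377670855327 [-0.   0.5  0.1]
0.108 0.10777413072724541 [ 0.1 -0.8  0.4]
0.106 0.10579025447887774 [-0.   0.2 -0. ]
0.105 0.10492080360703299 [-0.1  0.6  0.1]
(array([ 0.5745346 , -0.29157594], dtype=float32), ((574.5431518554688, -291.2270812988281), (57.42327117919922, 35.44520950317383), 82.57917022705078))
(array([ 0.5847721 , -0.33056605], dtype=float32), ((583.4891357421875, -329.60894775390625), (58.96046447753906, 87.61505126953125), 83.0262222290039))
15.8917
```

View pics/crop2.png

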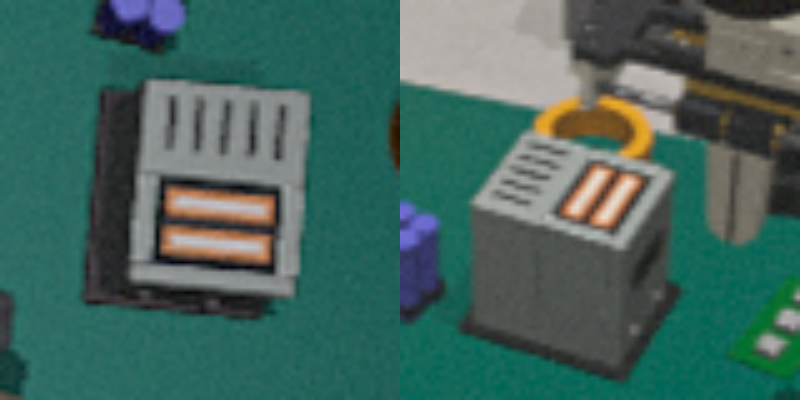

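The pack is still latched (flush in the dock in both crops), and no force was felt down to 0.105, so the true contact is lower. Going on down under a force guard.

```bash
python3 - <<'E'
from m import *
p=[.5756,-.2974]; print(current_gripper_width())
reach([*p,.16],quat(82.5)); line_to([*p,.108],velocity=.15)
c=None
for z in np.arange(.106,.084,-.0015):
    line_to([*p,z],velocity=.03); f=np.array(current_wrist_force()); print(round(z,4),round(current_tcp_pos()[2],4),f.round(1))
    if c is None and f[2]>3: c=z
    if f[2]>20 or (c and z<c-.0068): break
line_to([*p,.21],velocity=.12); hold(.3)
reach([.44,-.1,.25],quat(82.5))
for n in("top","side"): snap(n,n+"3")
for n in("top3","side3"): print(strips(load(n),.149,p,17))
t=load("top3")["image"];s=load("side3")["image"]
c=np.zeros((400,800,3),np.uint8)
c[:,:400]=cv2.resize(t[140:220,380:460],(400,400)); c[:,400:]=cv2.resize(s[110:190,300:380],(400,400))
cv2.imwrite("pics/crop3.png",c); print(current_time())
E
```

```text
0.004478747037103758
0.106 0.1073 [-1.2 -0.3 -0.2]
0.1045 0.1046 [-0.2  0.1  0.2]
0.103 0.1027 [ 0.6 -0.4 -0.8]
0.1015 0.1013 [ 0.8 -0.4  0.5]
0.1 0.0998 [ 0.5 -0.2  0.7]
0.0985 0.0983 [-0.4 -1.   0.5]
0.097 0.0968 [-1.  -0.2  0.6]
0.0955 0.0953 [ 0.  -0.6  0.1]
0.094 0.0938 [ 0.7  0.4 -0.3]
0.0925 0.0926 [-0.5  0.7  0.2]
0.091 0.0921 [-1.7  0.9  7.2]
0.0895 0.0907 [-3.7  2.6  7.5]
0.088 0.0902 [-3.8  2.3 12.6]
0.0865 0.0896 [-4.2  3.2 16.8]
0.085 0.0877 [-4.8  3.3 14. ]
(array([ 0.5745644, -0.2913727], dtype=float32), ((574.5746459960938, -290.98553466796875), (57.910423278808594, 35.44520950317383), 82.57917022705078))
(array([ 0.5844635 , -0.33057386], dtype=float32), ((583.4891357421875, -329.60894775390625), (58.96046447753906, 87.61505126953125), 83.0262222290039))
23.6917
```

View pics/crop3.png

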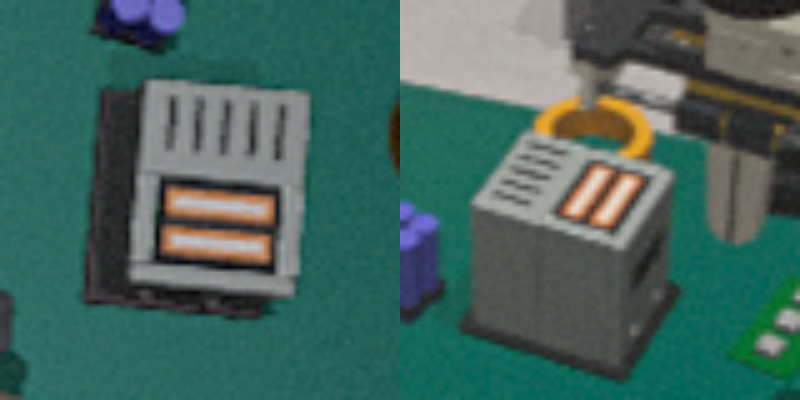

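The pack moved only about 4.5 mm (contact at reported 0.0922, 14 N), so it is still latched. The contact is about 20 mm lower than the tip should be. I'll check the fingertip position in the side picture: tip about (367,158).

```bash
python3 - <<'E'
from m import *
d=load("side3"); t=load("top3"); print(current_tcp_pos(),current_ee_rot(),current_qpos())
for z in(.25,.26,.27,.28): print(z,proj(d,(.44,-.1,z)),proj(t,(.44,-.1,z)))
c=np.hstack([cv2.resize(d["image"][60:200,310:410],(400,560)),cv2.resize(t["image"][160:300,310:410],(400,560))])
cv2.imwrite("pics/crop4.png",c)
E
```

```text
[ 0.44051181 -0.10084622  0.24982053] [ 7.52134230e-01  6.59009914e-01 -1.57290316e-04 -9.33273113e-05] [-3.38430822e-01 -2.94721786e-01  1.79581512e+00 -1.82969240e-04
  1.64081631e+00 -2.06650561e-01]
0.25 [365.91192892 161.47962347] [356.25374289 237.95688601]
0.26 [366.12495479 158.85571794] [356.550737   238.10053134]
0.27 [366.34000475 156.20688106] [356.8528882  238.24667096]
0.28 [366.55710779 153.5327558 ] [357.16033198 238.39537041]
```

View pics/crop4.png

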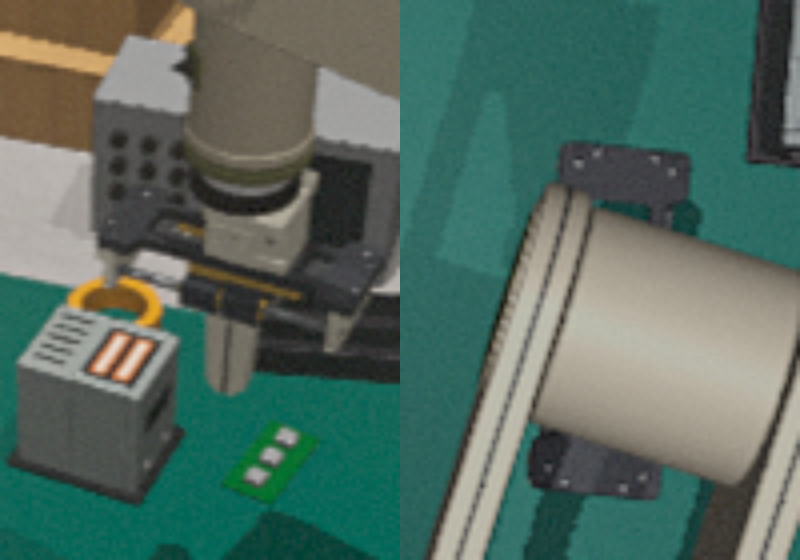

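The tip in the side crop is at about (367.5,158.7), a bit higher than the reported TCP projects. I'll rely on the felt contact and push until the pack has really gone down 7+ mm.

```bash
python3 - <<'E'
from m import *
p=[.5756,-.2974]
reach([*p,.16],quat(82.5)); line_to([*p,.096],velocity=.2)
c=None
for z in np.arange(.092,.074,-.002):
    line_to([*p,z],velocity=.04); f=np.array(current_wrist_force()); q=current_tcp_pos(); print(round(z,4),np.round(q,4),f.round(1))
    if f[2]>30 or q[2]<.0843: break
line_to([*p,.21],velocity=.15); hold(.2)
reach([.44,-.1,.25],quat(82.5))
for n in("top","side"): snap(n,n+"5")
for n in("top5","side5"): print(strips(load(n),.149,p,17))
t=load("top5")["image"];s=load("side5")["image"]
c=np.zeros((400,800,3),np.uint8)
c[:,:400]=cv2.resize(t[140:220,380:460],(400,400)); c[:,400:]=cv2.resize(s[110:190,300:380],(400,400))
cv2.imwrite("pics/crop5.png",c); print(current_time())
E
```

```text
0.092 [ 0.5762 -0.2976  0.0933] [-1.1 -0.1  0.4]
0.09 [ 0.5763 -0.2978  0.0917] [-2.5  0.9  8.3]
0.088 [ 0.5763 -0.2978  0.0899] [-2.8  0.8  8.2]
0.086 [ 0.5763 -0.2978  0.0879] [-2.3  1.6  7.9]
0.084 [ 0.5767 -0.298   0.087 ] [-4.3  1.8 12.8]
0.082 [ 0.5766 -0.298   0.085 ] [-4.   2.5 12.6]
0.08 [ 0.5768 -0.2981  0.0833] [-5.2  3.6 13.4]
(array([ 0.5765994, -0.2986453], dtype=float32), ((576.6172485351562, -298.5298156738281), (59.125030517578125, 36.40369415283203), 83.13142395019531))
(array([ 0.5812457 , -0.31378242], dtype=float32), ((589.8585205078125, -314.2594299316406), (92.80673217773438, 78.834716796875), 78.37857055664062))
29.1833
```

View pics/crop5.png

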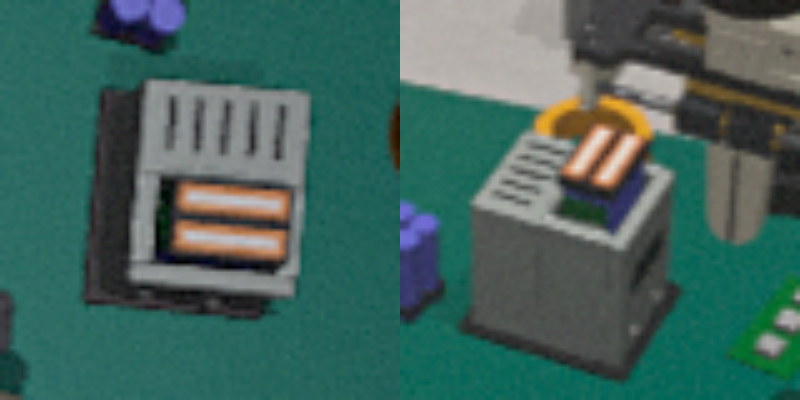

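Pack is up: it now stands clear of the rim in both crops. Strips on plane z=0.149 give (0.577,−0.299) with correct size. Now a guarded descent and grasp.

```bash
python3 - <<'E'
from m import *
p=[.5754,-.2970]
move_gripper(.78,20); reach([*p,.2],quat(82.7)); line_to([*p,.122],velocity=.12)
f0=np.array(current_wrist_force()); print(f0.round(1))
for z in np.arange(.119,.0985,-.003):
    line_to([*p,z],velocity=.05); q=current_tcp_pos(); f=np.array(current_wrist_force()); print(round(z,4),np.round(q,4),f.round(1))
    if abs(f-f0).max()>3.5: break
zc=current_tcp_pos()[2]
if abs(f-f0).max()>3.5: line_to([*p,zc+.004],velocity=.05)
move_gripper(0,30); print("w",current_gripper_width(),current_finger_force(),current_tcp_pos(),np.round(current_wrist_force(),1),current_time())
E
```

```text
[-0.   0.1  1. ]
0.119 [ 0.5757 -0.2972  0.1196] [ 0.2 -0.4  0.2]
0.116 [ 0.5752 -0.2969  0.1157] [ 0.2  0.2 -0.7]
0.113 [ 0.5752 -0.2969  0.1126] [-0.6  0.1  0.5]
0.11 [ 0.5752 -0.2969  0.1096] [ 0.2  1.  -0.4]
0.107 [ 0.5752 -0.2969  0.1066] [0.1 0.1 0.4]
0.104 [ 0.5752 -0.2969  0.1037] [-0.8 -0.1  0.3]
0.101 [ 0.5752 -0.2969  0.1006] [ 0.2 -0.3 -0.6]
w 0.47277004032410114 29.992174208164215 [ 0.57538872 -0.29701784  0.10108877] [-0.3  0.4  0.5] 34.4917
```

Width 0.4728 → 44.0 mm, the pack's x side. The tips really sit about 20 mm above the reported TCP, so the underside is at TCP − 0.027. Lift, carry and lower under a force guard.

```bash
python3 - <<'E'
from m import *
p=[.5754,-.2970]
line_to([*p,.24],velocity=.12); print(current_gripper_width(),np.round(current_wrist_force(),1))
b=C+.088*np.array([np.cos(np.radians(163.4)),np.sin(np.radians(163.4))]); print(b)
reach([*b,.24],quat(73.4)); line_to([*b,.10],velocity=.12); hold(.2)
print(current_tcp_pos(),current_gripper_width(),np.round(current_wrist_force(),1),current_time())
for n in("top","side"): snap(n,n+"6")
t=load("top6")["image"];s=load("side6")["image"]
c=np.hstack([cv2.resize(t[150:290,190:290],(400,560)),cv2.resize(s[210:350,270:370],(400,560))])
cv2.imwrite("pics/crop6.png",c)
E
```

```text
0.4712728186111647 [ 0.5 -0.  -3.3]
[0.45866761 0.23314058]
[0.45916381 0.23334687 0.10074993] 0.47408504922539496 [ 0.2 -0.3 -3.5] 39.275
```

View pics/crop6.png

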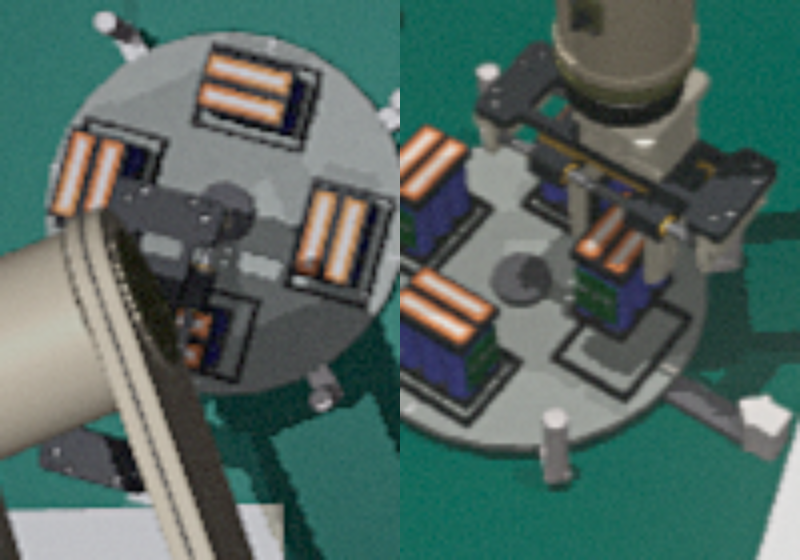

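Pack hangs upright above the bay (side crop, pack (610,270), bay (625,345)), correctly oriented, tick still at the arrow. Lowering.

```bash
python3 - <<'E'
from m import *
b=[.4587,.2331]
line_to([*b,.065],velocity=.1); line_to([*b,.057],velocity=.03); f0=np.array(current_wrist_force()); print(f0.round(1))
for z in np.arange(.055,.044,-.001):
    line_to([*b,z],velocity=.02); f=np.array(current_wrist_force()); print(round(z,4),np.round(current_tcp_pos(),4),f.round(1))
    if f[2]-f0[2]>2.5 or np.hypot(*(f-f0)[:2])>4: break
print(current_time())
E
```

```text
[-0.5  0.2 -4. ]
0.055 [0.4586 0.2331 0.0549] [-1.1  0.3 -3.8]
0.054 [0.4587 0.2331 0.054 ] [ 0.1 -0.3 -3.5]
0.053 [0.4586 0.233  0.0529] [-1.3 -1.1 -4.5]
0.052 [0.4586 0.2331 0.0519] [-0.1 -0.1 -3.4]
0.051 [0.4588 0.2332 0.0511] [ 1.1 -0.7 -3.7]
0.05 [0.4591 0.2335 0.0511] [-3.3 -0.2  5.6]
41.7917
```

Contact at 0.051, exactly the predicted floor height. Release, retreat and check.

```bash
python3 - <<'E'
from m import *
b=[.4588,.2332]
line_to([*b,.0508],velocity=.02); print(np.round(current_wrist_force(),1))
move_gripper(.68); print(current_gripper_width(),np.round(current_wrist_force(),1))
line_to([*b,.2],velocity=.12); reach([.44,-.1,.25],quat(82.5))
for n in("top","side"): snap(n,n+"7")
for n,c0 in(("top7",(.5445,.2063)),("side7",(.5413,.2095))):
    d=load(n); e=np.array([np.cos(np.radians(163.4)),np.sin(np.radians(163.4))])
    i=np.array(c0)+.088*e; m,r=strips(d,.099,i,14); print(n,"pack rel bay (radial,tangential)",((m-i)@e).round(4),((m-i)@[-e[1],e[0]]).round(4),r)
    P={}
    for k,th in enumerate([208.4,298.4,28.4,118.4]):
        t=np.radians(th);q=blob(d,np.array(c0)+.155*np.array([np.cos(t),np.sin(t)]),.085,6,lambda h:(h[...,1]<45)&(h[...,2]>175)); P[k]=q[2][:2]
    v=P[1]-P[3]; print("peg1-3 ang",np.degrees(np.arctan2(v[1],v[0])))
print(current_time())
t=load("top7")["image"];s=load("side7")["image"]
c=np.hstack([cv2.resize(t[150:290,190:290],(400,560)),cv2.resize(s[210:350,270:370],(400,560))])
cv2.imwrite("pics/crop7.png",c)
E
```

```text
[-0.9 -0.4  0.8]
0.6813457187379409 [ 0.1 -0.6 -0.1]
top7 pack rel bay (radial,tangential) -0.0002 0.0004 ((460.1383056640625, 231.30941772460938), (59.11711883544922, 37.10116195678711), 73.28152465820312)
peg1-3 ang -62.27225815300158
side7 pack rel bay (radial,tangential) -0.0007 -0.0 ((457.6493225097656, 234.1196746826172), (60.27412796020508, 37.85135269165039), 73.51258850097656)
peg1-3 ang -61.651018217302365
45.3667
```

View pics/crop7.png

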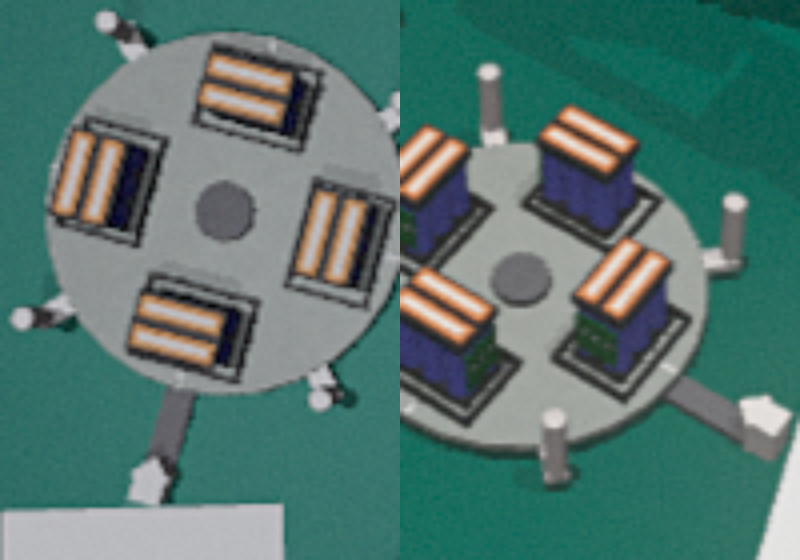

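Both crops show the pack upright and flat inside the bay lip (top (190,325), side (620,320)). The measured offset is under 1 mm, and the tick is at the arrow's arm.

```bash
python3 -c "
from station import *
print(sign_off())"
```

```text
the job is handed in; nothing more can be done
None
```

The job is done and handed in after about 45 s: the pack stands upright within 1 mm of the bay's centre, the bay measures about 0.2° from the arrow, and the pack needed three pushes because the fingertips sit about 20 mm above the reported TCP.

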